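Find the rocking corner of a specimen stand and shim it

ROBOT

A 7-joint arm with a two-finger parallel gripper is mounted at the origin on a cart in front of the work surface, level with it; the furniture and walls round the work are solid. World frame = base frame: x ahead of the robot, y to its left, z up, the work surface at z = 0. Lengths are in m, angles in rad, forces in N, time in s.
With the tool pointing down it reaches from about 0.4 to 0.85 m from the base axis. Payload 4.5 kg.
Tool frame: the origin (TCP) lies on the centre line of the jaws, within the pads' length; the fingertips stand 14 mm ahead of it and the grasp point (between the pads) lies 5 mm behind it (nose_length is the distance from the TCP to the fingertips, in m); x points along the fingers, y is the direction in which the jaws open and shut, and the axes are right-handed (so a half turn about x gives the same grasp; the last joint's range is limited). The gripper opens to 88 mm and grips with 3 to 60 N. Pads are 18 mm wide; open, the fingers measure 123 mm over their backs; the gripper's body (75 mm by 187 mm) begins 45 mm behind the grasp point.
Start: joints at [-1.097, 0.689, -0.195, 1.565, 0.157, 0.902, -0.215], TCP at [0.266, 0.566, 0.253] pointing down, gripper open.
Joint ranges: [-3.01, 3.01], [-0.46, 2.08], [-1.47, 1.51], [0.13, 2.56], [-1, 4.14], [0.04, 2.09], [-2.66, 2.66]. Speed limits (rad/s): [2.57, 2.57, 3.14, 3.14, 3.14, 3.14, 3.14].

INTERFACE

Orientations are given as a unit quaternion [x, y, z, w].
In Python, from plant import get_state, snapshot, camera_params, finish_job, boxes_of, silhouettes, spot_point, nose_length gives the robot as it stands.
- The arm moves only by the tool apply_moves, never from a script. Its arguments are lists of equal length, an entry for each row: "delta_pos": the shift along the tool's x, y, z in cm, a list of three; "yaw": the turn about the tool's x in rad; "gripper": the opening in per cent of the stroke, from 0 (shut) to 100 (fully open). A call has 1 to 10 rows; each row is the pose to reach, as a shift and turn from the pose measured when the call began, along the tool's axes at that moment; what a row does not reach only later rows make up. A row lasts 1/12 s, in which the tool goes at most 41.7 mm and 7.16 degrees, less where a joint would pass 70% of its speed; a pose out of reach is approached as far as the arm can. A call with a gripper value outside its range is refused whole. The fingers move at their own pace and stop on an object; "force" is the grip in N (left out, the last holds). Time passes only in rows, so rows that repeat a pose let the fingers close. It gives the time, the measured TCP pose, the force and the opening at its end, in the units of the state.
- get_state(): the state, without advancing time (a new reading comes with each control period).
- snapshot(name): name is "scene" or "top" or "wrist"; returns the picture (400x640x3 uint8, red, green, blue); there is no depth.
- camera_params(name): a dict with "fovy" (degrees; the focal length in pixels is half the picture's height over the tangent of half this angle, whatever the lens; pixels are square), "cx", "cy" (the principal point, pixels), "position" and "orientation" of the camera in the world. Camera axes: x right, y down, z forward; pixel columns grow to the right and rows downward; lengths in m; the calibration is good to about 2 mm. A picture is of the moment at which its call begins: read the wrist's pose just before it. camera_params takes no time and is no camera call; for the wrist camera it gives the pose at the moment of the call.
- finish_job(): hands the job in, once; it reports no verdict.
Trained networks look in the newest picture that a camera, given by its name, has taken for a name from the list of things; names that differ only in an ending like _2 or _b are one class to them, and where a whole thing is asked for, a point or a joint stands for the part that bears it (a point fixed in the world has none). Each returns a list of dicts, best first, with "score" (0 to 1); they miss things now and then, are a little off and sometimes report something else, mostly with a low value. They report only what shows in the picture. A call takes as long as a camera call. They do not tell look-alikes from the thing itself.
- boxes_of(thing, camera): "bbox" ([left, top, width, height] in pixels, round what is visible of it).
- silhouettes(thing, camera): "mask" (400x640 bool, what is visible of it) and "bbox" ([left, top, width, height] in pixels, round what is visible of it).
- spot_point(thing, camera): "pixel" ([column, row] in pixels: a listed point, or the origin of a listed thing).
The state is a dict: "clock": time; "q": joint angles; "qd": joint speeds; "joint_torque": joint torques, N m; "tool_pos": TCP position; "eef_rot": TCP orientation; "contact_force": force on the tool from outside, world axes, zero at the start; "moment": the same for the moment, N m; "opening": opening from 0.0 (shut) to 1.0 (fully open).
Only numpy, scipy, OpenCV 4.12 (cv2) and the standard library are available. Lean on these libraries where they do the work, as an engineer would, in place of code of your own. Each camera call takes 0.05 s, during which the arm holds its last target.

TASK

One corner of the aluminium specimen plate rocks: it gives under a fingertip, while the other three are firm. Press on the plate's corners to find it, then press the steel shim tab next to that corner down flat and leave the other three tabs standing. Only press with the fingertips, keep the rock specimen on the plate, and leave the things lying round the stand where they are.

Things in the scene. Friction and masses are not known exactly. Their poses are not given: they have to be found in the camera images.
- foot_1: one of four fixed rubber feet (28 mm across, 4 mm thick) under the grey four-armed stand; origin on the bench, straight below the pressing point of a plate corner (plate top there: z = 29 mm). The stand's centre is the mean of the four feet, 60 mm from each; the line from it through a foot is that of the corner, arm and tab. Foot numbers change places from run to run
- foot_2: one of four fixed rubber feet (28 mm across, 4 mm thick) under the grey four-armed stand; origin on the bench, straight below the pressing point of a plate corner (plate top there: z = 29 mm). The stand's centre is the mean of the four feet, 60 mm from each; the line from it through a foot is that of the corner, arm and tab. Foot numbers change places from run to run
- foot_3: one of four fixed rubber feet (28 mm across, 4 mm thick) under the grey four-armed stand; origin on the bench, straight below the pressing point of a plate corner (plate top there: z = 29 mm). The stand's centre is the mean of the four feet, 60 mm from each; the line from it through a foot is that of the corner, arm and tab. Foot numbers change places from run to run
- foot_4: one of four fixed rubber feet (28 mm across, 4 mm thick) under the grey four-armed stand; origin on the bench, straight below the pressing point of a plate corner (plate top there: z = 29 mm). The stand's centre is the mean of the four feet, 60 mm from each; the line from it through a foot is that of the corner, arm and tab. Foot numbers change places from run to run
- plate (a joint): rocking angle of the aluminium plate (110 mm square, 8 mm thick, top at z = 29 mm, corners along the stand's arms): 0 level, 0.08 rad rocked. Pressed 60 mm from the centre (above a foot; 36 mm wide there) the rocking corner sinks 5 mm under 1.5 to 3 N and springs back; the others are firm. It does not tell which corner. With its tab flat the corner is firm too
- tab_1 (a joint): angle of one of four steel shim tabs (22x41x3 mm, round end): 0 = up 40 deg, 0.70 = flat; starts 0 to 0.1. Hinged 84 mm from the stand's centre at z = 19 mm, it rises outward on the corner's line to z = 46 mm. Press the middle of its round end: when flat 114 mm from the centre, top at z = 20.5 mm. Takes 4 to 10 N, no spring, stays as left. The number does not tell the corner
- tab_2 (a joint): angle of one of four steel shim tabs (22x41x3 mm, round end): 0 = up 40 deg, 0.70 = flat; starts 0 to 0.1. Hinged 84 mm from the stand's centre at z = 19 mm, it rises outward on the corner's line to z = 46 mm. Press the middle of its round end: when flat 114 mm from the centre, top at z = 20.5 mm. Takes 4 to 10 N, no spring, stays as left. The number does not tell the corner
- tab_3 (a joint): angle of one of four steel shim tabs (22x41x3 mm, round end): 0 = up 40 deg, 0.70 = flat; starts 0 to 0.1. Hinged 84 mm from the stand's centre at z = 19 mm, it rises outward on the corner's line to z = 46 mm. Press the middle of its round end: when flat 114 mm from the centre, top at z = 20.5 mm. Takes 4 to 10 N, no spring, stays as left. The number does not tell the corner
- tab_4 (a joint): angle of one of four steel shim tabs (22x41x3 mm, round end): 0 = up 40 deg, 0.70 = flat; starts 0 to 0.1. Hinged 84 mm from the stand's centre at z = 19 mm, it rises outward on the corner's line to z = 46 mm. Press the middle of its round end: when flat 114 mm from the centre, top at z = 20.5 mm. Takes 4 to 10 N, no spring, stays as left. The number does not tell the corner
- specimen: reddish brown rock, 50x48x37 mm, standing loose on the middle of the plate; origin at the centre of its underside
- dark_rock: dark green-grey rock, 42x56x40 mm, loose on the bench in one of the four gaps between the stand's arms, about 120 mm from the stand's centre; origin at the centre of its underside
- loupe: small grey folding hand lens, 24x32x14 mm, loose in another gap; origin at the centre of its underside
- note_pad: yellow pad of sticky notes, 76x76x12 mm, loose in another gap; origin at the centre of its underside
- petri_dish: clear lidded petri dish, 58 mm across, 15 mm high, loose in another gap; origin at the centre of its underside
Things that resemble listed ones, but are neither listed nor needed, are in the scene too. Leave any purple or yellow look-alike of the specimen alone.

How it is judged:
By the outcome, as a careful person would: the job done as asked, in the order asked, and still so for the second after the job is handed in, with the robot touching nothing.
It also fails if it takes over 58 s, if anything falls off the work surface, if the arm or the gripper's body presses on something with over 40 N, if the wrist force passes 120 N, or if a joint passes its speed limit or range.

## Working session

There is one attempt and no reset: what is moved stays moved. The work goes in short steps, Python scripts to look and compute and a tool call to move; the robot and the scene stay as the last step left them, time stands still between calls to the robot, and variables do not carry over. Pictures are saved under pics/ and viewed, and the job is handed in when it is done.

Besides the shell and the picture viewer there is one more tool, called after "Call:" as name(argument=value, ...), one argument or row to a line, values as JSON. apply_moves: Moves the arm, as the interface text tells. Its arguments: {"type":"object","properties":{"delta_pos":{"type":"array"},"yaw":{"type":"array"},"gripper":{"type":"array"},"force":{"type":"number"}},"required":["delta_pos","yaw","gripper"]}

```bash
mkdir -p pics; ls; cat > h.py <<'E'
import numpy as np,cv2
from scipy.spatial.transform import Rotation as R
from plant import *
def K(c):
    p=camera_params(c); f=200/np.tan(np.radians(p['fovy'])/2); return p,f
def ray(c,px,P=None):
    p,f=P or K(c); d=np.array([(px[0]-p['cx'])/f,(px[1]-p['cy'])/f,1]); return np.array(p['position']),R.from_quat(p['orientation']).apply(d)
def onz(c,px,z,P=None):
    o,d=ray(c,px,P); return o+d*(z-o[2])/d[2]
def proj(c,X,P=None):
    p,f=P or K(c); v=R.from_quat(p['orientation']).inv().apply(np.array(X)-np.array(p['position'])); return np.array([p['cx']+f*v[...,0]/v[...,2],p['cy']+f*v[...,1]/v[...,2]]).T
def save(c,n):
    im=snapshot(c); cv2.imwrite(f'pics/{n}.png',im[:,:,::-1]); return im
E
python3 - <<'E'
from h import *
print(get_state())
print(nose_length() if callable(nose_length) else nose_length)
for c in('top','scene'):
    save(c,c+'1'); print(c,camera_params(c))
    for r in spot_point('foot_1',c): print('spot',r['score'],r['pixel'],onz(c,r['pixel'],0))
for r in spot_point('specimen','top'): print('spec',r['score'],r['pixel'],onz('top',r['pixel'],.029))
for r in boxes_of('tab_1','top'): print('tab',r['score'],r['bbox'])
E
```

```text
pics
{'clock': 0.0, 'q': array([-1.09718896,  0.68998814, -0.19450723,  1.56635763,  0.15732319,
        0.90251544, -0.21507342]), 'qd': array([ 0.00171239,  0.00029184, -0.00051541, -0.00102605,  0.00096361,
        0.00068014, -0.00046884]), 'joint_torque': array([ 3.47342220e-04, -5.27560937e+01, -1.26675412e+00, -1.53421265e+01,
       -5.26391377e-02,  6.67342290e-03,  1.75157588e-04]), 'tool_pos': array([0.26589238, 0.56493475, 0.25190364]), 'eef_rot': array([ 0.15354626,  0.69017614, -0.15485989,  0.68999917]), 'contact_force': array([ 0.90557274, -0.51384088,  0.63050506]), 'moment': array([ 0.03245316, -0.04651182,  0.03362841]), 'opening': 1.0024781786984225}
0.014
top {'fovy': 44.186948743596204, 'cx': 319.80637051489947, 'cy': 199.2387829040291, 'position': array([ 0.50911678, -0.07237609,  0.90383398]), 'orientation': array([ 0.7146739 , -0.69815517,  0.03172152, -0.02853637])}
scene {'fovy': 49.032532348557744, 'cx': 314.4423336317762, 'cy': 192.4932988791567, 'position': array([ 0.29667096, -0.6480414 ,  0.60407598]), 'orientation': array([ 0.88402142, -0.20565893,  0.08445996, -0.4111898 ])}
spec 0.9 [339.3, 114.7] [ 0.73819005 -0.10715484  0.029     ]
spec 0.87 [351.2, 216.5] [ 0.55444791 -0.13194979  0.029     ]
spec 0.65 [277.6, 138.0] [0.69274061 0.00307333 0.029     ]
tab 0.8 [383.9, 184.2, 25.5, 17.9]
tab 0.71 [315.4, 159.4, 17.1, 24.8]
tab 0.68 [365.0, 255.0, 23.7, 18.4]
tab 0.58 [294.5, 235.8, 20.7, 17.4]
tab 0.47 [316.8, 182.2, 73.4, 74.1]
```

View pics/top1.png

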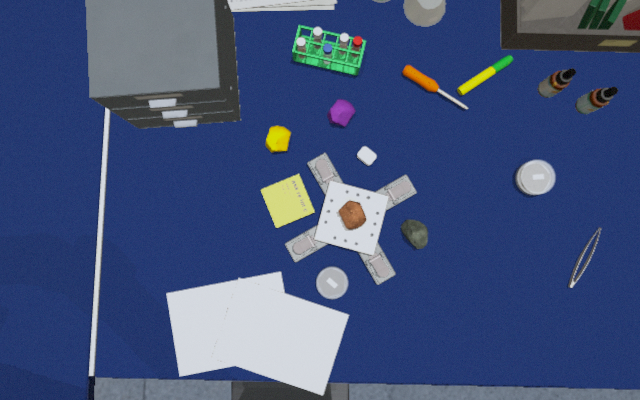

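View pics/scene1.png

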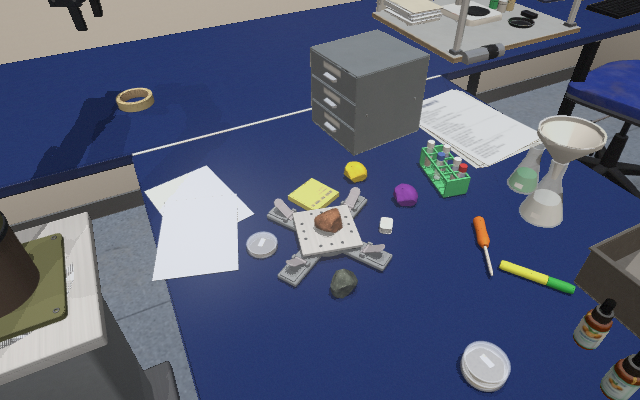

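```bash
python3 - <<'E'
import cv2
i=cv2.imread('pics/top1.png')[120:290,260:440]; cv2.imwrite('pics/top1c.png',cv2.resize(i,None,fx=3.5,fy=3.5,interpolation=cv2.INTER_CUBIC))
i=cv2.imread('pics/scene1.png')
cv2.imwrite('pics/scene1c.png',cv2.resize(i[100:380,120:480],None,fx=2.1,fy=2.1,interpolation=cv2.INTER_CUBIC))
E
```

```text
(no output)
```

View pics/top1c.png

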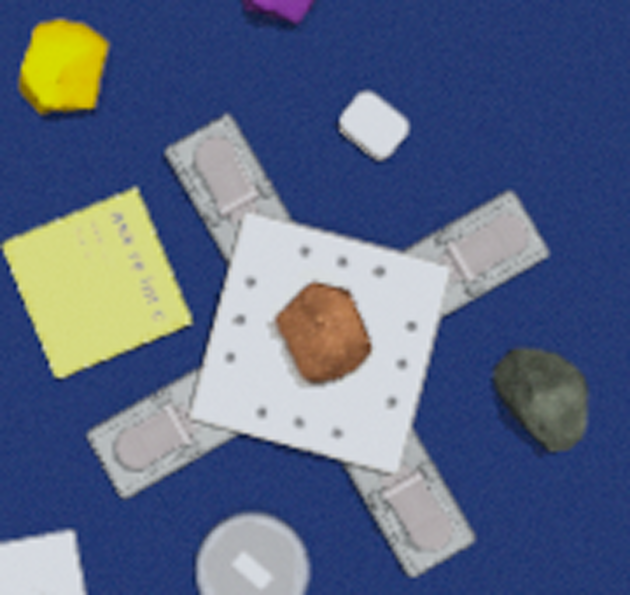

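View pics/scene1c.png

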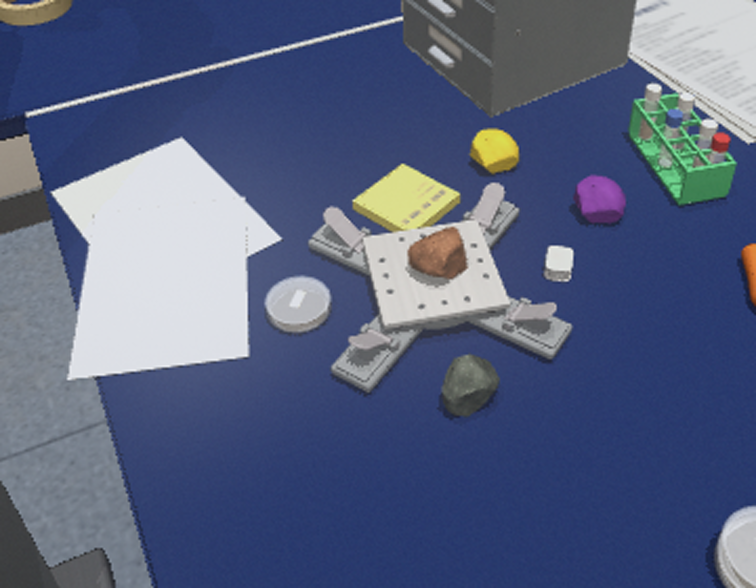

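The top view shows the plate at about (351,217), with corners at about (331,181), (388,197), (373,255) and (314,239). The brown specimen is on it. The yellow rock at (278,138) and the purple one at (341,112) are look-alikes, so I'll leave them alone. Next I'll work out the geometry from both views.

```bash
python3 - <<'E'
from h import *
from scipy.optimize import least_squares
def corners(c,seed,z):
    im=cv2.imread(f'pics/{c}1.png',0); 
    p=cv2.cornerSubPix(im,np.array(seed,np.float32).reshape(-1,1,2),(4,4),(-1,-1),(3,50,.01)).reshape(-1,2)
    return p
t=np.array([(248,212),(447,268),(395,472),(190,418)])/3.5+[260,120]
s=np.array([(507,291),(388,327),(363,237),(486,221)])/2.1+[120,100]
pt=corners('top',t,0); ps=corners('scene',s,0)
print(np.round(pt-t,1).tolist(),np.round(ps-s,1).tolist())
for c,p in(('top',pt),('scene',ps)):
    X=np.array([onz(c,q,.029) for q in p]); m=X.mean(0); print(c,m,np.round((X-m)*1e3,1).tolist(),np.degrees(np.arctan2(*(X-m)[:,1::-1].T)))
# joint fit x,y,th,z
def model(v):
    a=v[2]+np.arange(4)*np.pi/2; return np.c_[v[0]+.0778*np.cos(a),v[1]+.0778*np.sin(a),np.full(4,v[3])]
def res(v):
    r=[]
    for c,p in(('top',pt),('scene',ps)):
        P=proj(c,model(v)); d=np.linalg.norm(P[:,None]-p[None],axis=2); k=d.argmin(1); r.append((P-p[k]).ravel())
    return np.concatenate(r)
r=least_squares(res,[.553,-.13,.5,.029],loss='soft_l1'); print(r.x,np.round(res(r.x),1))
E
```

```text
[[-3.0, -0.4], [0.0, -0.0], [0.0, 0.0], [-0.9, -0.4]] [[-0.0, -0.0], [-0.0, -0.0], [2.0, -1.7], [-1.7, 3.3]]
top [ 0.55262596 -0.13064666  0.029     ] [[65.8, 41.6, 0.0], [38.9, -65.8, 0.0], [-65.1, -40.8, 0.0], [-39.7, 65.0, 0.0]] [  32.30672825  -59.40463671 -147.9343656   121.41361682]
scene [ 0.55800149 -0.13470003  0.029     ] [[41.4, -52.2, 0.0], [-66.7, -43.4, 0.0], [-36.4, 68.4, 0.0], [61.7, 27.1, 0.0]] [ -51.58811618 -146.97046339  117.99999742   23.73928344]
[ 0.55424265 -0.13120514  0.54898274  0.02567085] [ 0.9 -1.  -0.4 -0.4  0.  -0.2  0.4 -1.6 -3.9 -4.1 -4.   2.1 -3.2 -0.5
  0.8  6. ]
```

```bash
python3 - <<'E'
from h import *
from scipy.optimize import least_squares
pt=np.array([(248,212),(447,268),(395,470),(190,418)])/3.5+[260,120]
i=cv2.imread('pics/scene1.png'); cv2.imwrite('pics/sc2.png',cv2.resize(i[195:265,255:405],None,fx=5,fy=5,interpolation=cv2.INTER_CUBIC))
try: mk=silhouettes('plate','top')
except Exception as e: mk=[]; print(e)
for m in mk[:3]:
    u=m['mask'].astype(np.uint8); r=cv2.minAreaRect(np.argwhere(u)[:,::-1].astype(np.float32)); print(m['score'],m['bbox'],r)
for r in spot_point('tab_1','top'): print(r)
X=np.array([onz('top',q,.029) for q in pt]); m=X.mean(0); print(m,np.degrees(np.arctan2(*(X-m)[:,1::-1].T)))
for h in range(4):
  a=np.radians(31.7+90*h)
  for rr,z in((.0778,.029),(.0778,.021),(.06,.029)): print(h,rr,z,proj('scene',m*[1,1,0]+[rr*np.cos(a),rr*np.sin(a),z]).round(1),proj('top',m*[1,1,0]+[rr*np.cos(a),rr*np.sin(a),z]).round(1))
E
```

```text
0.66 [312.2, 180.3, 76.7, 75.6] ((350.6000061035156, 217.69998168945312), (63.24783706665039, 62.76503372192383), 15.068489074707031)Traceback (most recent call last):
  File "<stdin>", line 9, in <module>
ValueError: it knows: dark_rock, foot, loupe, note_pad, petri_dish, specimen
```

View pics/sc2.png

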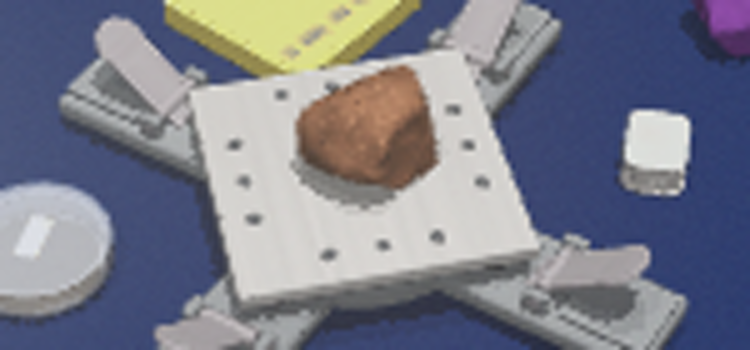

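```bash
cat >> h.py <<'E'
def fit(views,p0=[.553,-.13,.55,.029]):
    from scipy.optimize import least_squares
    def model(v):
        a=v[2]+np.arange(4)*np.pi/2; return np.c_[v[0]+.0778*np.cos(a),v[1]+.0778*np.sin(a),np.full(4,v[3])]
    def res(v):
        r=[]
        for P,p in views:
            q=proj(None,model(v),P); k=np.linalg.norm(q[:,None]-p[None],axis=2).argmin(1); r.append((q-p[k]).ravel())
        return np.concatenate(r)
    r=least_squares(res,p0); return r.x,res(r.x)
E
python3 - <<'E'
from h import *
pt=np.array([(248,212),(447,268),(395,470),(190,418)])/3.5+[260,120]
ps=np.array([(190,88),(465,52),(538,245),(238,303)])/5+[255,195]
for v in ([(K('top'),pt),(K('scene'),ps)],[(K('top'),pt)],[(K('scene'),ps)]):
    x,r=fit(v); print(x,np.round(r,1))
    print(onz('top',(0,0),0)) if 0 else None
s=get_state(); print(R.from_quat(s['eef_rot']).as_matrix().round(3), camera_params('wrist'))
E
```

```text
[ 0.55434707 -0.13296419  0.53938843  0.02645672] [-0.8 -1.6 -0.6 -1.2  0.7  0.5  1.6 -1.4 -1.3 -0.6 -1.5  0.7 -0.9 -0.2
 -0.   1.2]
[ 0.55390378 -0.13424009  0.54374717  0.00224094] [-0.6  0.4  0.3 -0.7  0.   0.3  0.3 -0. ]
[ 0.55912776 -0.1273472   0.53215675  0.0198978 ] [-0.4 -0.5 -0.1  0.4  0.1 -0.9  0.3  0.9]
[[-0.     0.426  0.905]
 [-0.     0.905 -0.426]
 [-1.    -0.     0.   ]] {'fovy': 69.32200861778257, 'cx': 314.6860292878914, 'cy': 196.7487579602974, 'position': array([0.1994168, 0.5961152, 0.3842278]), 'orientation': array([0.83527695, 0.53008739, 0.07764584, 0.12365637])}
```

```bash
cat >> h.py <<'E'
C=np.array([.5543,-.1325]);TH=.54
def cor(k,r): 
    a=TH+k*np.pi/2; return C+r*np.array([np.cos(a),np.sin(a)])
def go(xy,tipz,yang=None):
    s=get_state(); M=R.from_quat(s['eef_rot']).as_matrix(); t=np.array([xy[0],xy[1],tipz+.014]); d=M.T@(t-s['tool_pos'])*100
    cur=np.arctan2(M[1,1],M[0,1]); yaw=0
    if yang is not None: yaw=-((yang-cur+np.pi/2)%np.pi-np.pi/2)
    print('clk %.2f'%s['clock'],'tip',(s['tool_pos']-[0,0,.014]).round(4),'F',s['contact_force'].round(2),'delta cm',d.round(2),'yaw',round(yaw,3),'tilt',M[2,0].round(4),'q7',s['q'][6].round(2),'n',np.linalg.norm(d)/4.17)
E
python3 -c "
from h import *
go(cor(3,.06),.15,TH)
for k in range(4): print(k,cor(k,.06))"
```

```text
clk 0.35 tip [0.2661 0.5654 0.2386] F [-0.28  0.25  0.83] delta cm [  8.88 -54.22  60.78] yaw 0.591 tilt -1.0 q7 -0.22 n 19.647332540322576
0 [ 0.60576252 -0.10165184]
1 [ 0.52345184 -0.08103748]
2 [ 0.50283748 -0.16334816]
3 [ 0.58514816 -0.18396252]
```

Call:
apply_moves(
  delta_pos=[
    [0,-2.7,3.0],
    [0,-5.4,6.1],
    [0,-8.1,9.1],
    [0,-10.8,12.2],
    [0,-13.5,15.2],
    [0,-16.3,18.2],
    [0,-19,21.3],
    [0,-21.7,24.3],
    [0,-24.4,27.4],
    [0,-27.1,30.4],
  ],
  yaw=[0.06,0.12,0.18,0.24,0.3,0.36,0.42,0.48,0.54,0.59],
  gripper=[0,0,0,0,0,0,0,0,0,0],
  force=20,
)

```text
clock: 1.18
tool_pos: [0.4264, 0.189, 0.2529]
eef_rot: [0.349, 0.615, -0.349, 0.615]
contact_force: [1.2, 0.5, 0.7]
opening: 0.265
```

```bash
python3 -c "
from h import *
go(cor(3,.06),.15,TH)"
```

```text
clk 1.18 tip [0.4264 0.189  0.2389] F [1.22 0.48 0.69] delta cm [ 8.9  -5.5  40.16] yaw -0.002 tilt -1.0 q7 -0.04 n 9.95117788041128
```

Call:
apply_moves(
  delta_pos=[
    [0.9,-0.6,4],
    [1.8,-1.1,8],
    [2.7,-1.7,12],
    [3.6,-2.2,16],
    [4.5,-2.8,20],
    [5.4,-3.3,24],
    [6.3,-3.9,28],
    [7.2,-4.4,32],
    [8.0,-5.0,36.2],
    [8.9,-5.5,40.2],
  ],
  yaw=[0,0,0,0,0,0,0,0,0,0],
  gripper=[0,0,0,0,0,0,0,0,0,0],
)

```text
clock: 2.02
tool_pos: [0.5854, -0.1855, 0.164]
eef_rot: [0.349, 0.615, -0.349, 0.615]
contact_force: [-0.2, 0.6, -0.5]
opening: 0.005
```

Call:
apply_moves(
  delta_pos=[
    [0,0,0],
  ],
  yaw=[0],
  gripper=[0],
)

```text
clock: 2.1
tool_pos: [0.5862, -0.1962, 0.1625]
eef_rot: [0.351, 0.611, -0.354, 0.615]
contact_force: [-0.0, -1.2, -0.0]
opening: 0.005
```

```bash
python3 -c "
from h import *
go(cor(3,.06),.15,TH)
P=K('wrist')
import json
print(P); 
im=save('wrist','w1')
for r in spot_point('foot_1','wrist'): print(r['score'],r['pixel'],onz('',r['pixel'],0,P))
"
```

```text
clk 2.10 tip [ 0.5862 -0.1962  0.1485] F [-0.04 -1.17 -0.02] delta cm [-0.16  0.52 -1.11] yaw -0.013 tilt -1.0 q7 0.63 n 0.29581499812451345
({'fovy': 69.32200861778257, 'cx': 314.6860292878914, 'cy': 196.7487579602974, 'position': array([ 0.54919748, -0.13197025,  0.29362316]), 'orientation': array([0.95459739, 0.25756659, 0.03802457, 0.14476676])}, np.float64(289.25711728250684))
```

View pics/w1.png

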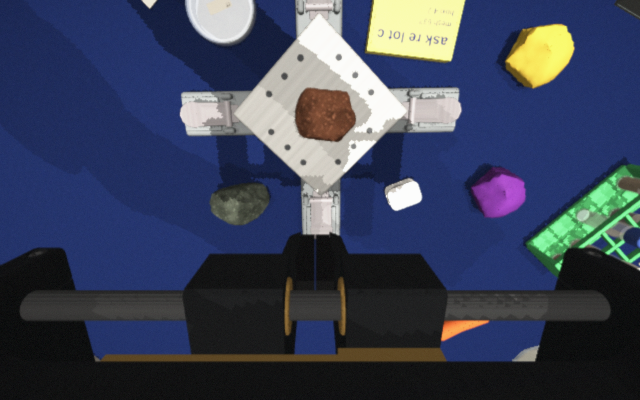

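Call:
apply_moves(
  delta_pos=[
    [0,0.5,-1.1],
    [0,0.5,-1.1],
    [0,0.5,-1.1],
    [0,0.5,-1.1],
  ],
  yaw=[0,0,0,0],
  gripper=[0,0,0,0],
)

```text
clock: 2.53
tool_pos: [0.5839, -0.1742, 0.1637]
eef_rot: [0.35, 0.614, -0.35, 0.615]
contact_force: [0.1, -1.0, -0.4]
opening: 0.008
```

```bash
python3 -c "
from h import *
go(cor(3,.06),.15,TH)
P=K('wrist')
im=save('wrist','w2')
import pickle; pickle.dump(P,open('P2.pkl','wb'))
cv2.imwrite('pics/w2c.png',cv2.resize(im[0:220,170:470,::-1],None,fx=2.5,fy=2.5,interpolation=cv2.INTER_CUBIC))
for r in spot_point('foot_1','wrist'): print(r['score'],r['pixel'],onz('',r['pixel'],0,P))
"
```

```text
clk 2.53 tip [ 0.5839 -0.1742  0.1497] F [ 0.05 -1.03 -0.41] delta cm [-0.03 -0.39  0.9 ] yaw -0.004 tilt -1.0 q7 0.61 n 0.2349976459473349
```

View pics/w2c.png

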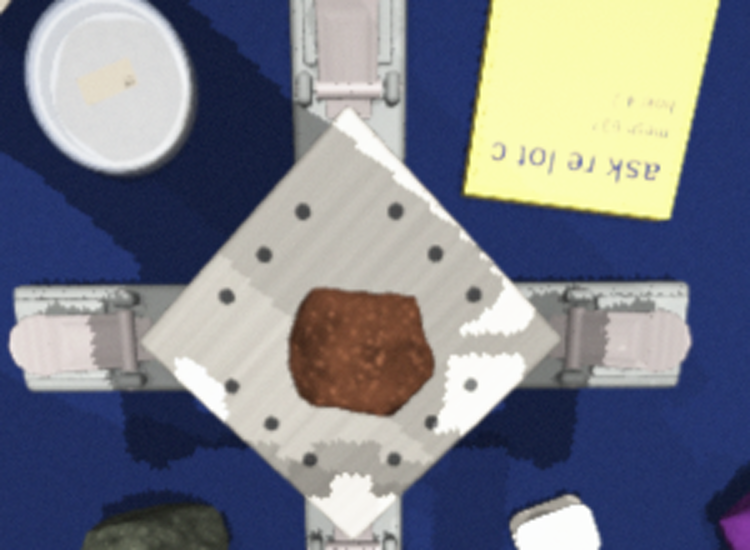

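```bash
python3 - <<'E'
from h import *
import pickle
P=pickle.load(open('P2.pkl','rb'))
pw=(np.array([(347,107),(560,340),(353,538),(141,343)])+.5)/2.5-.5+[170,0]
pt=(np.array([(248,212),(447,268),(395,470),(190,418)])+.5)/3.5-.5+[260,120]
ps=(np.array([(190,88),(465,52),(538,245),(238,303)])+.5)/5-.5+[255,195]
for v in ([(P,pw)],[(P,pw),(K('top'),pt)],[(P,pw),(K('top'),pt),(K('scene'),ps)]):
    x,r=fit(v); print(x,np.round(r,1))
s=get_state(); print(s['tool_pos'],s['qd'].round(3))
E
```

```text
[ 0.55482367 -0.13413221  0.54439293  0.02257418] [ 0.1 -0.3  0.1  0.3 -0.2 -0.1 -0.1  0. ]
[ 0.55458068 -0.13378017  0.54424713  0.02173985] [-0.1 -0.8  0.1 -0.  -0.  -0.6 -0.1 -0.6 -0.2 -1.   0.3 -0.7  1.4  0.6
  1.9 -1.1]
[ 0.55474084 -0.13342074  0.54293202  0.02567937] [ 1.4 -0.6  0.5 -1.4 -0.9 -0.6  0.1  0.5 -0.3 -1.4  0.1 -0.9  1.4  0.6
  2.1 -1.3 -0.7  0.1 -0.9  1.5 -0.1  0.7  0.7  1.9]
[ 0.58391472 -0.175418    0.16362262] [ 0.011  0.003  0.004 -0.005  0.001 -0.001  0.002]
```

```bash
sed -i 's/^C=.*/C=np.array([.5547,-.1337]);TH=.544/' h.py; python3 -c "
from h import *
go(cor(3,.06),.034,TH)"
```

```text
clk 2.63 tip [ 0.5839 -0.1754  0.1496] F [0.02 0.1  0.97] delta cm [11.56 -0.33  0.91] yaw -0.009 tilt -1.0 q7 0.61 n 2.782656227356293
```

Call:
apply_moves(
  delta_pos=[
    [3,-0.3,0.9],
    [6,-0.3,0.9],
    [9,-0.3,0.9],
    [11,-0.3,0.9],
    [11.5,-0.3,0.9],
    [11.5,-0.3,0.9],
    [11.5,-0.3,0.9],
    [11.5,-0.3,0.9],
  ],
  yaw=[0,0,0,0,0,0,0,0],
  gripper=[0,0,0,0,0,0,0,0],
)

```text
clock: 3.3
tool_pos: [0.5872, -0.1851, 0.0503]
eef_rot: [0.35, 0.613, -0.35, 0.616]
contact_force: [0.2, -0.8, 0.6]
opening: 0.008
```

```bash
python3 -c "
from h import *
go(cor(3,.06),.027,TH)"
```

```text
clk 3.30 tip [ 0.5872 -0.1851  0.0363] F [ 0.18 -0.8   0.61] delta cm [ 0.93 -0.13 -0.08] yaw -0.009 tilt -1.0 q7 0.6 n 0.2255615239166093
```

Call:
apply_moves(
  delta_pos=[
    [0.2,0,0],
    [0.4,0,0],
    [0.6,0,0],
    [0.7,0,0],
    [0.8,0,0],
    [0.9,0,0],
    [0.95,0,0],
    [0.95,0,0],
  ],
  yaw=[0,0,0,0,0,0,0,0],
  gripper=[0,0,0,0,0,0,0,0],
)

```text
clock: 3.97
tool_pos: [0.5875, -0.1854, 0.0409]
eef_rot: [0.35, 0.613, -0.35, 0.616]
contact_force: [0.3, -1.4, 2.8]
opening: 0.005
```

```bash
python3 -c "
from h import *
go(cor(3,.06),.027,TH)"
```

```text
clk 3.97 tip [ 0.5875 -0.1854  0.0269] F [ 0.32 -1.38  2.75] delta cm [-0.01 -0.14 -0.12] yaw -0.009 tilt -1.0 q7 0.6 n 0.043292146915266526
```

Call:
apply_moves(
  delta_pos=[
    [0.1,0,0],
    [0.15,0,0],
    [0.2,0,0],
    [0.2,0,0],
    [0.2,0,0],
  ],
  yaw=[0,0,0,0,0],
  gripper=[0,0,0,0,0],
)

```text
clock: 4.38
tool_pos: [0.5876, -0.1855, 0.0395]
eef_rot: [0.35, 0.613, -0.35, 0.616]
contact_force: [-1.4, -0.7, 7.3]
opening: 0.007
```

```bash
python3 -c "
from h import *
go(cor(3,.06),.034,TH)
save('scene','s3')"
```

```text
clk 4.38 tip [ 0.5876 -0.1855  0.0255] F [-1.36 -0.68  7.27] delta cm [-0.85 -0.13 -0.13] yaw -0.009 tilt -1.0 q7 0.6 n 0.20869965529281628
```

Call:
apply_moves(
  delta_pos=[
    [0.1,0,0],
    [0.2,0,0],
    [0.3,0,0],
    [0.4,0,0],
    [0.4,0,0],
    [0.4,0,0],
  ],
  yaw=[0,0,0,0,0,0],
  gripper=[0,0,0,0,0,0],
)

```text
clock: 4.93
tool_pos: [0.5877, -0.1856, 0.0386]
eef_rot: [0.35, 0.612, -0.35, 0.616]
contact_force: [-6.0, 2.3, 26.8]
opening: 0.003
```

```bash
python3 -c "
from h import *
go(cor(3,.06),.034,TH)
im=save('scene','s4')
a=cv2.imread('pics/scene1.png')[170:300,240:410]
b=im[170:300,240:410,::-1]
cv2.imwrite('pics/s4c.png',cv2.resize(np.hstack([a,b]),None,fx=2.3,fy=2.3,interpolation=cv2.INTER_CUBIC))"
```

```text
clk 4.93 tip [ 0.5877 -0.1856  0.0246] F [-6.01  2.28 26.76] delta cm [-0.94 -0.14 -0.14] yaw -0.01 tilt -1.0 q7 0.59 n 0.23108975091200376
```

View pics/s4c.png

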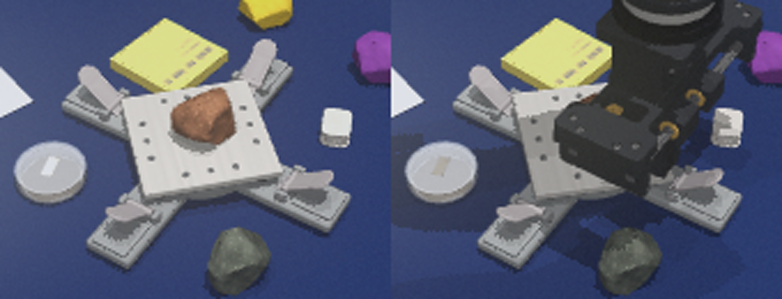

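Call:
apply_moves(
  delta_pos=[
    [-1,0,0],
    [-3,0,0],
    [-5,0,0],
    [-6,0,0],
    [-6,0,0],
  ],
  yaw=[0,0,0,0,0],
  gripper=[0,0,0,0,0],
)

```text
clock: 5.4
tool_pos: [0.5887, -0.1856, 0.1006]
eef_rot: [0.351, 0.611, -0.35, 0.618]
contact_force: [0.1, -0.1, 0.2]
opening: 0.001
```

```bash
python3 -c "
from h import *
go(cor(2,.06),.085,TH+np.pi/2)"
```

```text
clk 5.40 tip [ 0.5887 -0.1856  0.0866] F [ 0.13 -0.14  0.22] delta cm [ 0.08 -6.28 -6.14] yaw 1.561 tilt -1.0 q7 0.61 n 2.1075733388633284
```

Call:
apply_moves(
  delta_pos=[
    [0,-1,-1],
    [0,-2,-2],
    [0,-3,-3],
    [0,-4,-4],
    [0,-5,-5],
    [0,-6.3,-6.1],
    [0,-6.3,-6.1],
    [0,-6.3,-6.1],
    [0,-6.3,-6.1],
    [0,-6.3,-6.1],
  ],
  yaw=[0.12,0.24,0.36,0.48,0.6,0.72,0.84,0.96,1.08,1.2],
  gripper=[0,0,0,0,0,0,0,0,0,0],
)

```text
clock: 6.23
tool_pos: [0.5027, -0.165, 0.0987]
eef_rot: [0.638, 0.305, -0.635, 0.31]
contact_force: [0.6, -0.2, 0.2]
opening: 0.004
```

```bash
python3 -c "
from h import *
go(cor(2,.06),.034,TH+np.pi/2)"
```

```text
clk 6.23 tip [ 0.5027 -0.165   0.0847] F [ 0.6  -0.21  0.18] delta cm [ 5.07 -0.   -0.05] yaw 0.355 tilt -1.0 q7 -0.13 n 1.2152758776100625
```

Call:
apply_moves(
  delta_pos=[
    [0,0,0],
    [0,0,0],
    [1,0,0],
    [3,0,0],
    [4.5,0,0],
    [5,0,0],
    [5,0,0],
    [5,0,0],
  ],
  yaw=[0.12,0.24,0.35,0.35,0.35,0.35,0.35,0.35],
  gripper=[0,0,0,0,0,0,0,0],
)

```text
clock: 6.9
tool_pos: [0.5027, -0.1652, 0.0483]
eef_rot: [0.682, 0.19, -0.679, 0.193]
contact_force: [0.0, -1.5, 0.4]
opening: 0.008
```

```bash
python3 -c "
from h import *
go(cor(2,.06),.027,TH+np.pi/2)"
```

```text
clk 6.90 tip [ 0.5027 -0.1652  0.0343] F [ 0.05 -1.49  0.39] delta cm [ 0.73 -0.   -0.08] yaw 0.005 tilt -1.0 q7 -0.31 n 0.17654324367916585
```

Same press: target tip height 27 mm.

Call:
apply_moves(
  delta_pos=[
    [0.2,0,0],
    [0.4,0,0],
    [0.5,0,0],
    [0.6,0,0],
    [0.7,0,0],
    [0.75,0,0],
    [0.75,0,0],
    [0.75,0,0],
  ],
  yaw=[0,0,0,0,0,0,0,0],
  gripper=[0,0,0,0,0,0,0,0],
)

```text
clock: 7.57
tool_pos: [0.503, -0.1653, 0.0432]
eef_rot: [0.683, 0.19, -0.678, 0.193]
contact_force: [-3.0, 1.2, 21.2]
opening: 0.006
```

```bash
python3 -c "
from h import *
go(cor(2,.06),.027,TH+np.pi/2)"
```

```text
clk 7.57 tip [ 0.503  -0.1653  0.0292] F [-3.    1.23 21.24] delta cm [ 0.22 -0.03 -0.06] yaw 0.005 tilt -1.0 q7 -0.31 n 0.05517202575755403
```

Corner at −59° (toward the arm at +x, −y) sank about 4 mm under 3–7 N. The corner at 211° was firm, with 21 N at 29.2 mm. I'll press the tab by the −59° corner, but first I'll do a quick check of the other two corners, since there's plenty of time.

Call:
apply_moves(
  delta_pos=[
    [-1,0,0],
    [-3,0,0],
    [-5,0,0],
    [-6,0,0],
    [-6,0,0],
  ],
  yaw=[0,0,0,0,0],
  gripper=[0,0,0,0,0],
)

```text
clock: 7.98
tool_pos: [0.5038, -0.1656, 0.1053]
eef_rot: [0.684, 0.189, -0.677, 0.194]
contact_force: [-0.0, -0.2, -0.2]
opening: 0.008
```

```bash
python3 -c "
from h import *
go(cor(1,.06),.09,TH)"
```

```text
clk 7.98 tip [ 0.5038 -0.1656  0.0913] F [-0.02 -0.24 -0.22] delta cm [ 0.12 -6.07 -6.03] yaw -1.566 tilt -0.9999 q7 -0.33 n 2.052465650365487
```

Call:
apply_moves(
  delta_pos=[
    [0,-1,-1],
    [0,-2,-2],
    [0,-3,-3],
    [0,-4,-4],
    [0,-5,-5],
    [0,-6.1,-6],
    [0,-6.1,-6],
    [0,-6.1,-6],
    [0,-6.1,-6],
    [0,-6.1,-6],
  ],
  yaw=[-0.12,-0.24,-0.36,-0.48,-0.6,-0.72,-0.84,-0.96,-1.08,-1.2],
  gripper=[0,0,0,0,0,0,0,0,0,0],
)

```text
clock: 8.82
tool_pos: [0.5228, -0.0819, 0.1043]
eef_rot: [0.453, 0.54, -0.451, 0.548]
contact_force: [0.6, -0.1, -0.2]
opening: 0.004
```

```bash
python3 -c "
from h import *
go(cor(1,.06),.034,TH)"
```

```text
clk 8.82 tip [ 0.5228 -0.0819  0.0903] F [ 0.57 -0.13 -0.22] delta cm [5.63 0.02 0.03] yaw -0.359 tilt -0.9999 q7 0.25 n 1.3493564167152299
```

Call:
apply_moves(
  delta_pos=[
    [0,0,0],
    [1,0,0],
    [3,0,0],
    [4.5,0,0],
    [5.3,0,0],
    [5.6,0,0],
    [5.6,0,0],
    [5.6,0,0],
  ],
  yaw=[-0.12,-0.24,-0.36,-0.36,-0.36,-0.36,-0.36,-0.36],
  gripper=[0,0,0,0,0,0,0,0],
)

```text
clock: 9.48
tool_pos: [0.5235, -0.0821, 0.0484]
eef_rot: [0.348, 0.612, -0.347, 0.62]
contact_force: [-0.9, 1.0, -0.3]
opening: 0.007
```

Call:
apply_moves(
  delta_pos=[
    [0.2,0,0],
    [0.4,0,0],
    [0.5,0,0],
    [0.6,0,0],
    [0.7,0,0],
    [0.75,0,0],
    [0.75,0,0],
    [0.75,0,0],
  ],
  yaw=[0,0,0,0,0,0,0,0],
  gripper=[0,0,0,0,0,0,0,0],
)

```text
clock: 10.15
tool_pos: [0.5238, -0.082, 0.0426]
eef_rot: [0.348, 0.612, -0.346, 0.62]
contact_force: [-2.4, 1.8, 16.0]
opening: 0.007
```

```bash
python3 -c "
from h import *
go(cor(1,.06),.09,TH)"
```

```text
clk 10.15 tip [ 0.5238 -0.082   0.0286] F [-2.41  1.84 15.99] delta cm [-6.14  0.02  0.08] yaw 0.0 tilt -0.9999 q7 0.44 n 1.4716804627005184
```

Call:
apply_moves(
  delta_pos=[
    [-1,0,0],
    [-3,0,0],
    [-5,0,0],
    [-6.1,0,0],
    [-6.1,0,0],
  ],
  yaw=[0,0,0,0,0],
  gripper=[0,0,0,0,0],
)

```text
clock: 10.57
tool_pos: [0.5245, -0.0819, 0.1059]
eef_rot: [0.349, 0.61, -0.346, 0.622]
contact_force: [-0.5, 0.3, -0.5]
opening: 0.005
```

```bash
python3 -c "
from h import *
go(cor(0,.06),.034,TH)"
```

```text
clk 10.57 tip [ 0.5245 -0.0819  0.0919] F [-0.47  0.32 -0.48] delta cm [5.94 5.83 5.92] yaw 0.0 tilt -0.9999 q7 0.45 n 2.4490899570510494
```

Call:
apply_moves(
  delta_pos=[
    [0,1.5,1.5],
    [0,3,3],
    [0,4.5,4.5],
    [0,5.8,5.9],
    [0,5.8,5.9],
    [2,5.8,5.9],
    [4,5.8,5.9],
    [5.5,5.8,5.9],
    [5.8,5.8,5.9],
    [5.8,5.8,5.9],
  ],
  yaw=[0,0,0,0,0,0,0,0,0,0],
  gripper=[0,0,0,0,0,0,0,0,0,0],
)

```text
clock: 11.4
tool_pos: [0.6036, -0.1023, 0.0477]
eef_rot: [0.348, 0.611, -0.346, 0.62]
contact_force: [-0.4, -1.4, 0.3]
opening: 0.003
```

```bash
python3 -c "
from h import *
go(cor(0,.06),.027,TH)"
```

```text
clk 11.40 tip [ 0.6036 -0.1023  0.0337] F [-0.38 -1.38  0.35] delta cm [0.67 0.19 0.15] yaw 0.0 tilt -0.9999 q7 0.49 n 0.1713306649339236
```

Call:
apply_moves(
  delta_pos=[
    [0.1,0,0],
    [0.2,0,0],
    [0.3,0,0],
    [0.4,0,0],
    [0.5,0,0],
    [0.6,0,0],
    [0.7,0,0],
    [0.7,0,0],
  ],
  yaw=[0,0,0,0,0,0,0,0],
  gripper=[0,0,0,0,0,0,0,0],
)

```text
clock: 12.07
tool_pos: [0.604, -0.1024, 0.0433]
eef_rot: [0.348, 0.611, -0.346, 0.621]
contact_force: [-3.8, 1.0, 17.6]
opening: 0.008
```

```bash
python3 -c "
from h import *
go(cor(0,.06),.09,TH)"
```

```text
clk 12.07 tip [ 0.604  -0.1024  0.0293] F [-3.79  1.03 17.58] delta cm [-6.07  0.21  0.19] yaw 0.0 tilt -0.9999 q7 0.49 n 1.4563675433569063
```

Call:
apply_moves(
  delta_pos=[
    [-1,0,0],
    [-3,0,0],
    [-5,0,0],
    [-6.5,0,0],
    [-6.5,0,0],
  ],
  yaw=[0,0,0,0,0],
  gripper=[0,0,0,0,0],
)

```text
clock: 12.48
tool_pos: [0.6054, -0.1024, 0.1118]
eef_rot: [0.349, 0.609, -0.346, 0.623]
contact_force: [-0.4, 0.4, 0.8]
opening: 0.003
```

```bash
python3 -c "
from h import *
go(cor(3,.114),.09,TH)"
```

```text
clk 12.48 tip [ 0.6054 -0.1024  0.0978] F [-0.37  0.36  0.78] delta cm [ 0.86 -5.97 11.44] yaw -0.0 tilt -0.9998 q7 0.5 n 3.1009968065410276
```

The other three corners are firm, at 16–21 N around 29 mm, so the −59° corner is the one that rocks. Now to its tab.

Call:
apply_moves(
  delta_pos=[
    [0,-1.5,3],
    [0,-3,6],
    [0,-4.5,9],
    [0,-6,11.4],
    [0,-6,11.4],
    [1,-6,11.4],
    [2,-6,11.4],
    [3,-6,11.4],
    [3.5,-6,11.4],
    [3.5,-6,11.4],
  ],
  yaw=[0,0,0,0,0,0,0,0,0,0],
  gripper=[0,0,0,0,0,0,0,0,0,0],
)

```text
clock: 13.32
tool_pos: [0.6127, -0.2291, 0.0753]
eef_rot: [0.348, 0.611, -0.345, 0.622]
contact_force: [-0.1, -0.6, -0.3]
opening: 0.005
```

```bash
python3 -c "
from h import *
go(cor(3,.114),.02,TH)
im=save('scene','s5')
w=save('wrist','w5')
cv2.imwrite('pics/s5c.png',np.hstack([cv2.resize(im[170:300,240:410,::-1],None,fx=2.3,fy=2.3),cv2.resize(w[:,:,::-1],(400,299))]))"
```

```text
clk 13.32 tip [ 0.6127 -0.2291  0.0613] F [-0.11 -0.64 -0.3 ] delta cm [ 4.13 -0.07  0.19] yaw 0.002 tilt -0.9999 q7 0.67 n 0.9925100593657538
```

View pics/s5c.png

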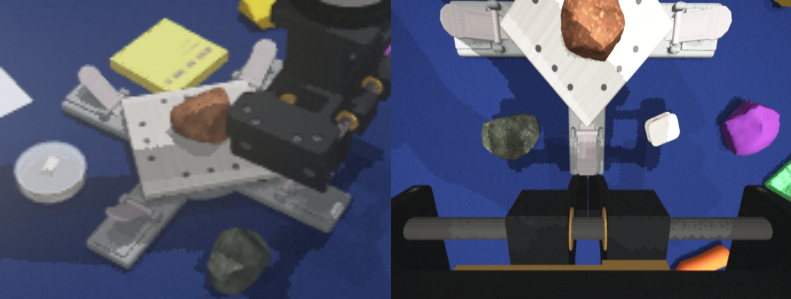

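The fingertips line up with the end of the target tab (wrist view, fingertips at about (587,185)), and nothing else is near the fingers. Pressing down.

Call:
apply_moves(
  delta_pos=[
    [0.4,0,0.2],
    [0.8,0,0.2],
    [1.2,0,0.2],
    [1.6,0,0.2],
    [1.9,0,0.2],
    [2.2,0,0.2],
    [2.5,0,0.2],
    [2.8,0,0.2],
    [3.1,0,0.2],
    [3.1,0,0.2],
  ],
  yaw=[0,0,0,0,0,0,0,0,0,0],
  gripper=[0,0,0,0,0,0,0,0,0,0],
)

```text
clock: 14.25
tool_pos: [0.6155, -0.2322, 0.0458]
eef_rot: [0.349, 0.609, -0.345, 0.623]
contact_force: [0.7, -1.8, 2.4]
opening: 0.01
```

```bash
python3 -c "
from h import *
go(cor(3,.114),.02,TH)"
```

```text
clk 14.25 tip [ 0.6155 -0.2322  0.0318] F [ 0.66 -1.85  2.37] delta cm [ 1.18 -0.12 -0.19] yaw 0.001 tilt -0.9998 q7 0.67 n 0.28751163229344556
```

Call:
apply_moves(
  delta_pos=[
    [0.2,0,0],
    [0.4,0,0],
    [0.6,0,0],
    [0.8,0,0],
    [0.95,0,0],
    [1.1,0,0],
    [1.2,0,0],
    [1.3,0,0],
    [1.3,0,0],
    [1.3,0,0],
  ],
  yaw=[0,0,0,0,0,0,0,0,0,0],
  gripper=[0,0,0,0,0,0,0,0,0,0],
)

```text
clock: 15.08
tool_pos: [0.6156, -0.232, 0.0346]
eef_rot: [0.349, 0.609, -0.345, 0.623]
contact_force: [-3.1, 0.1, 16.6]
opening: 0.004
```

```bash
python3 -c "
from h import *
go(cor(3,.114),.02,TH)"
```

```text
clk 15.08 tip [ 0.6156 -0.232   0.0206] F [-3.13  0.11 16.63] delta cm [ 0.06 -0.12 -0.16] yaw 0.001 tilt -0.9998 q7 0.66 n 0.05086503162587596
```

Call:
apply_moves(
  delta_pos=[
    [0.1,0,0],
    [0.2,0,0],
    [0.25,0,0],
    [0.25,0,0],
  ],
  yaw=[0,0,0,0],
  gripper=[0,0,0,0],
)

```text
clock: 15.42
tool_pos: [0.6156, -0.232, 0.0345]
eef_rot: [0.349, 0.609, -0.345, 0.623]
contact_force: [-3.3, -0.0, 20.1]
opening: 0.004
```

Call:
apply_moves(
  delta_pos=[
    [-1,0,0],
    [-3,0,0],
    [-5,0,0],
    [-8,0,0],
    [-11,0,0],
    [-14,0,0],
    [-14,0,0],
  ],
  yaw=[0,0,0,0,0,0,0],
  gripper=[0,0,0,0,0,0,0],
)

```text
clock: 16.0
tool_pos: [0.6156, -0.2313, 0.1801]
eef_rot: [0.35, 0.607, -0.344, 0.626]
contact_force: [0.7, -0.4, 0.0]
opening: 0.002
```

```bash
python3 -c "
from h import *
go(cor(3,.06),.034,TH)
im=save('scene','s6')
w=save('wrist','w6')
cv2.imwrite('pics/s6c.png',np.hstack([cv2.resize(im[170:300,240:410,::-1],None,fx=2.3,fy=2.3),cv2.resize(w[:,:,::-1],(400,299))]))"
```

```text
clk 16.00 tip [ 0.6156 -0.2313  0.1661] F [ 0.7  -0.39  0.03] delta cm [13.09 -0.42 -5.76] yaw 0.001 tilt -0.9996 q7 0.7 n 3.431953151651915
```

View pics/s6c.png

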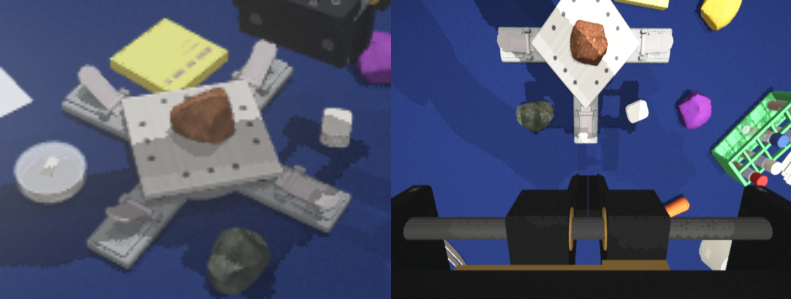

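The scene crop shows the right-hand tab at about (310,185) lying flat and the other three still standing. The specimen is on the plate and the things around the stand haven't moved. Handing in.

```bash
python3 -c "
from plant import *
print(finish_job())"
```

```text
the job is handed in; nothing more can be done
None
```

I found the rocking corner, pressed its shim tab down flat, and handed the job in about 16 s into the 58 s limit.

- **Finding the corner:** I pressed all four plate corners with shut fingertips. The corner on the line about −59° from straight ahead (ahead and to the robot's right) gave way. It read about 3 N at 26.9 mm, 7 N at 25.5 mm, and firmed up at about 24.6 mm. The 7 N reading is above the 1.5–3 N given in the task, but the corner still sank more than 4 mm. The other three held firm at about 29 mm under 16–21 N.
- **Pressing the tab:** I pushed the tab next to that corner until the fingertips stopped at z ≈ 20.5 mm under 17–20 N. That matches the flat height in the task.
- **Last checks:** The scene and wrist pictures show that tab flat and the other three standing. The specimen is still on the plate, and the things round the stand look unmoved. The robot was clear, with the fingertips at z ≈ 0.17 m.
- **Not checked:** I did not press the corner again after flattening its tab to confirm it is now firm.

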